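# Stand the toppled reagent bottle back up and confirm

### The job

On the analyser's reagent tray one bottle (blue cap) has toppled forward and leans on the steel front rail. Without gripping or lifting it, push its upper part with the fingers so that it rocks back and stands upright by itself in its own bay; then confirm by pressing the green key on the small control pod fully down and letting it go. Leave the two other bottles, the tube rack and the sample cup as they stand.

Things in the scene. Friction and masses are not known exactly. Their poses are not given: they have to be found in the camera images.
- bottle: Toppled bottle: white box body 44 (x) by 50 (y) by 88 mm high (z), teal band, round blue cap 28 mm across on top; 0.14 kg. Origin: centre of its underside. It leans 36 degrees to the tray's -x, on its lower -x edge, that face against the front rail. Pushed to the tray's +x past about 25 degrees of lean it rocks onto its base by itself; pushed far or fast past upright it can topple over the back.
- bottle_cap (a point): Centre of the top of the toppled bottle's blue cap, 104 mm above the bottle's origin along its z. Cap and upper body stand out over the front rail towards the tray's -x, the place to push.
- tray: Fixed cream tray 150 (x) by 214 mm (y), floor 12 mm above the table; origin: centre of its underside; -x side roughly to the robot. Bays at y = -66, 0, 66 mm (the bottle's varies), ribs 14 mm high. Front rail, 8 mm thick, along y at x = -55 mm, top 64 mm above the table. Rear kerb 8 mm high at x = 36 mm. Bottle's foot edge at x = -15 mm; stood up, its origin is near x = 7 mm.
- left_bottle: Bystander: the same kind of bottle with a white cap, upright in another bay. Origin: centre of its underside; 104 mm high.
- right_bottle: Bystander: a second white-capped bottle, upright in the remaining bay. Origin: centre of its underside; 104 mm high.
- key_top (a point): Centre of the top face of the green key (28 mm diameter) on the fixed cream control pod (100 by 90 mm, 30 mm high, black display); it is pressed straight down. The pod is to the left or to the right of the tray.
- key (a joint): Travel of the green key in m: 0 released, 0.006 fully down (about 5 N); it springs back.
- rack: Bystander: loose blue tube rack, 60 by 110 mm, with eight capped tubes, 90 mm high in all; origin: centre of its underside. It stands on the side of the tray where the pod is not.
- cup: Bystander: loose white sample cup, 44 mm diameter, 40 mm high, between robot and tray; origin: centre of its underside.
Mind the look-alikes: they are no part of the job. Leave any purple or yellow look-alike of the bottle alone. What is shaped like the part that bears key_top but brown is not meant.

How it is judged:
On the way, in this order (a step that is already met when the one before it is completed fails the run):
1. the toppled bottle stands upright by itself in its bay (angle between bottle's own z axis and vertical below 0.06 rad and x of bottle in the frame of tray between -0.012 and 0.022 m and z of bottle in the frame of tray below 0.016 m and distance of bottle from where it was at the start of the episode below 0.03 m and contact force between bottle and the fingers below 0.2 N), for 0.3 s.
2. the green key is pressed down (value of joint key above 0.0045 m), for 0.05 s.
At the end, for the whole second after the job is handed in: The blue-capped bottle rests upright within 0.06 rad on the tray floor, in its own bay (origin under 30 mm from its start, tray x -12 to +22 mm); the green key was pressed 4.5 mm after that and is released; other bottles, rack and cup are upright and moved under 20 mm (angle between each of bottle, left_bottle, right_bottle, rack, cup's own z axis and vertical below 0.06 rad and x of bottle in the frame of tray between -0.012 and 0.022 m and z of bottle in the frame of tray below 0.016 m and distance of bottle from where it was at the start of the episode below 0.03 m and linear speed of bottle below 0.02 m/s and value of joint key below 0.002 m); the robot touches nothing.
It fails at once if the bottle is lifted or carried (its underside centre more than 37 mm over the work surface; it starts at 25 mm) (height (world z) of bottle above 0.037 m).
It fails at once if the bottle topples right over (angle between bottle's own z axis and vertical above 0.9 rad).
It fails at once if the key is pressed before the bottle stands (value of joint key above 0.003 m and angle between bottle's own z axis and vertical above 0.2 rad).
It fails at once if a bystander (other bottle, rack, cup) is moved more than 20 mm or tipped (distance of any of left_bottle, right_bottle, rack, cup from where it was at the start of the episode above 0.02 m or angle between any of left_bottle, right_bottle, rack, cup's own z axis and vertical above 0.3 rad).
It also fails if it takes over 45 s, if anything falls off the work surface, if the arm or the gripper's body presses on something with over 40 N, if the wrist force passes 120 N, or if a joint passes its speed limit or range.

### The arm

A 6-joint arm with a two-finger parallel gripper is mounted at the origin on the work surface. World frame = base frame: x ahead of the robot, y to its left, z up, the work surface at z = 0. Lengths are in m, angles in rad, forces in N, time in s.
With the tool pointing down it reaches from about 0.3 to 0.875 m from the base axis. Payload 6.4 kg.
Tool frame: the origin (TCP) lies midway between the tips of the shut fingers; the grasp point (between the pads) lies 19 mm behind it; z points along the fingers, y is the line along which they close (so a half turn about z gives the same grasp; the last joint's range is limited). The gripper opens to 88 mm and grips with 3 to 60 N. Pads are 18 mm wide; open, the fingers measure 123 mm over their backs; the gripper's body (75 mm by 187 mm) begins 45 mm behind the grasp point.
Start: joints at [-1.351, 0.181, 1.607, -0, 1.354, -0.206], TCP at [0.238, -0.524, 0.239] pointing down, gripper open.
Joint ranges: [-2.99, 2.99], [-0.89, 2.07], [0.3, 2.58], [-1.14, 4.28], [0, 2.63], [-3.12, 3.12]. Speed limits (rad/s): [2.57, 2.57, 3.01, 3.14, 3.14, 3.14].

### API

Orientations are given as a unit quaternion [x, y, z, w].
In Python, from rig import ctrl, viewer, ticket gives the robot as it stands.
- The arm moves only by the shell command python3 -m inch 'ROWS' [OPENING] [FORCE]. ROWS is JSON, a list of rows, each a list of 2 entries, a list of its own where there are three numbers: the shift along the tool's x, y, z in m, then the turn about the tool's z in degrees. A call has 1 to 20 rows; each row is the pose to reach, as a shift and turn from the pose commanded when the call began, along the tool's axes at that moment; what a row does not reach only later rows make up. A row lasts 1/8 s, in which the tool goes at most 62.5 mm and 10.7 degrees, less where a joint would pass 70% of its speed; a pose out of reach is approached as far as the arm can. A call with a gripper value outside its range is refused whole. OPENING is the closure in counts, from 0 (fully open) to 255 (shut), set as the call begins (- or left out, the last holds). The fingers move at their own pace and stop on an object; FORCE is the grip in N (left out, the last holds). Time passes only in rows, so rows that repeat a pose let the fingers close. It gives the time, the measured TCP pose, the force, the opening and the grip force at its end, in the units of the state.
- ctrl.get_state(): the state, without advancing time (a new reading comes with each control period).
- viewer.snapshot(name): name is "side" or "top"; returns a dict with "pixels" (480x640x3 uint8, red, green, blue), "fovy" (degrees; the focal length in pixels is half the picture's height over the tangent of half this angle, whatever the lens; pixels are square), "cx", "cy" (the principal point, pixels), "k1" (the pictures are not rectified: a ray, as slopes to the right and down, at radius r is drawn at 1 + k1 r^2 times it, then the intrinsics apply), "extrinsics" (4x4, takes a point from camera to world coordinates). Camera axes: x right, y down, z forward; pixel columns grow to the right and rows downward; lengths in m; the calibration is good to about 2 mm. A picture is of the moment at which its call begins. There is no depth.
- ticket.hand_in(): hands the job in; it is judged then, once.
The state is a dict: "time_s": time; "q": joint angles; "joint_vel": joint speeds; "tau": joint torques, N m; "position": TCP position; "eef_rot": TCP orientation; "contact_force": force on the tool from outside, world axes, zero at the start; "moment": the same for the moment, N m; "gripper_width": finger opening in m; "finger_force": force on a finger pad.
Only numpy, scipy, OpenCV 4.12 (cv2) and the standard library are available. Lean on these libraries where they do the work, as an engineer would, in place of code of your own. Each camera call takes 0.05 s, during which the arm holds its last target. There are 200 camera calls.

## Working session

There is one attempt and no reset: what is moved stays moved. The work goes in short steps, Python scripts to look and compute and a shell command to move; the robot and the scene stay as the last step left them, time stands still between calls to the robot, and variables do not carry over. Pictures are saved under pics/ and viewed, at most 10 in all, crops included, and the job is handed in when it is done.

```bash
mkdir -p pics
cat > h.py <<'E'
import numpy as np, cv2
from rig import ctrl, viewer, ticket
def snap(n,f=None):
    s=viewer.snapshot(n)
    if f: cv2.imwrite('pics/'+f,cv2.cvtColor(s['pixels'],cv2.COLOR_RGB2BGR))
    return s
def K(s):
    f=240/np.tan(np.radians(s['fovy'])/2)
    return np.array([[f,0,s['cx']],[0,f,s['cy']],[0,0,1.]])
def ray(s,u,v):
    f=K(s)[0,0]; d=np.array([(u-s['cx'])/f,(v-s['cy'])/f]); p=d.copy()
    for _ in range(30): p=d/(1+s['k1']*(p@p))
    E=np.array(s['extrinsics']); return E[:3,3],E[:3,:3]@np.array([p[0],p[1],1])
def onz(s,u,v,z):
    o,d=ray(s,u,v); return o+d*(z-o[2])/d[2]
def proj(s,P):
    E=np.array(s['extrinsics']); c=E[:3,:3].T@(np.array(P)-E[:3,3]); p=c[:2]/c[2]; p=p*(1+s['k1']*(p@p)); return p*K(s)[0,0]+[s['cx'],s['cy']]
def tri(a,b):
    (o,d),(q,e)=a,b; t=np.linalg.lstsq(np.c_[d,-e],q-o,rcond=None)[0]; A=o+d*t[0];B=q+e*t[1]; return (A+B)/2,np.linalg.norm(A-B)
E
python3 - <<'E'
from h import *
for n in('top','side'):
    s=snap(n,n+'0.png'); print(n,s['fovy'],s['k1'],np.round(s['extrinsics'],3).tolist())
st=ctrl.get_state();print(st)
E
```

```text
top 45.91998762779656 -0.12142322528844927 [[0.012, -0.994, 0.111, 0.484], [-1.0, -0.009, 0.028, -0.015], [-0.026, -0.112, -0.993, 1.124], [0.0, 0.0, 0.0, 1.0]]
side 47.38900383390898 -0.08119169378858118 [[0.993, -0.096, 0.072, 0.506], [-0.12, -0.791, 0.6, -0.588], [-0.001, -0.604, -0.797, 0.872], [0.0, 0.0, 0.0, 1.0]]
{'time_s': 0.1, 'q': array([-1.35133360e+00,  1.81423440e-01,  1.60787208e+00, -3.22029702e-05,
        1.35379337e+00, -2.06274676e-01]), 'joint_vel': array([-0.00106633, -0.00103994, -0.00122071, -0.0006099 ,  0.00101303,
        0.00012073]), 'tau': array([ 3.59312435e-04, -4.34816587e+01, -3.42696655e+01,  7.04137352e-02,
        3.40338238e-02, -3.60444176e-05]), 'position': array([ 0.23738762, -0.52320078,  0.23794195]), 'eef_rot': array([ 9.77427873e-01,  2.11268060e-01, -2.06540032e-05, -7.47999486e-04]), 'contact_force': array([ 0.8629666 , -0.01808688,  0.1862202 ]), 'moment': array([-0.02941904, -0.03283714, -0.00490646]), 'finger_force': 0.0, 'gripper_width': 0.0879127756295007}
```

View pics/top0.png

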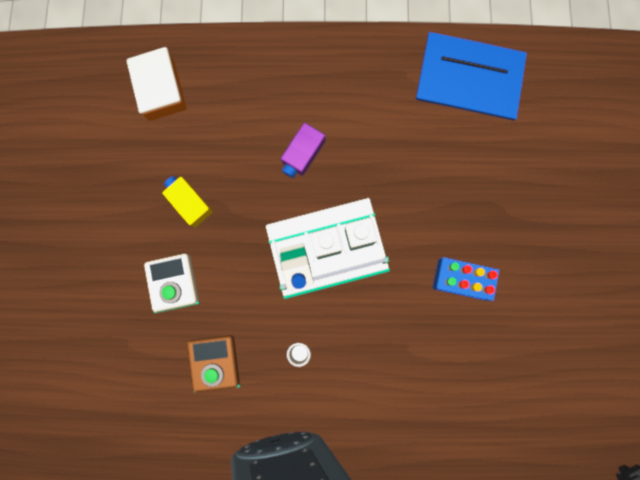

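View pics/side0.png

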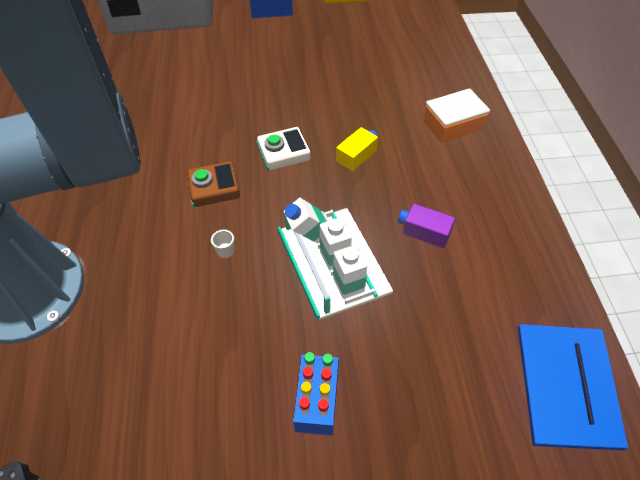

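The top view shows the candidates:
- **Bottles:** the toppled bottle with the blue cap is at top (298,281), side (293,211). The purple (303,150) and yellow (185,200) ones are look-alikes.
- **Pods:** the cream pod's green key is at top (168,293), side (274,143). The brown pod's key at (212,376) is a decoy, and so are the rack's green caps at (455,266).
- **Choice:** the blue cap in the tray and the green key on the cream pod. The cup is at top (298,354).

Run:
```python
from h import *
t=snap('top');s=snap('side')
def cen(S,lo,hi,box):
    hsv=cv2.cvtColor(S['pixels'],cv2.COLOR_RGB2HSV); m=cv2.inRange(hsv,lo,hi); x0,y0,x1,y1=box
    k=np.zeros_like(m);k[y0:y1,x0:x1]=m[y0:y1,x0:x1]
    c=max(cv2.findContours(k,0,2)[0],key=cv2.contourArea);M=cv2.moments(c)
    return M['m10']/M['m00'],M['m01']/M['m00'],M['m00'],cv2.boundingRect(c)
B=((105,120,60),(125,255,255));G=((50,120,80),(70,255,255))
for n,r,bt,bs in(('cap',B,(285,265,315,295),(280,200,304,222)),('key',G,(155,280,183,305),(260,132,288,152))):
    a=cen(t,*r,bt);b=cen(s,*r,bs);print(n,a,b,tri(ray(t,*a[:2]),ray(s,*b[:2])), onz(t,*a[:2],.036))
# cup rim
print('cup',onz(t,298,354,.04))
def big(S,b,k,f):
    x0,y0,x1,y1=b; cv2.imwrite('pics/'+f,cv2.resize(cv2.cvtColor(S['pixels'],cv2.COLOR_RGB2BGR)[y0:y1,x0:x1],None,fx=k,fy=k,interpolation=cv2.INTER_CUBIC))
big(t,(260,195,395,302),5,'tc.png'); big(s,(270,190,400,320),4.5,'sc.png')
```

```text
cap (298.2141997593261, 280.65222623345363, 138.5, (292, 274, 14, 14)) (292.3044375644995, 210.89680082559337, 161.5, (285, 204, 16, 15)) (array([0.51965769, 0.04584798, 0.1048058 ]), np.float64(0.0007982283806600191)) [0.52161913 0.04993664 0.036     ]
key (168.225, 292.05, 120.0, (162, 286, 13, 13)) (273.7011494252874, 139.45977011494253, 87.0, (268, 135, 12, 10)) (array([0.49657409, 0.29967913, 0.04707426]), np.float64(0.0014054204935558857)) [0.49599066 0.30289084 0.036     ]
cup [0.38255412 0.04810309 0.04      ]
```

View pics/tc.png

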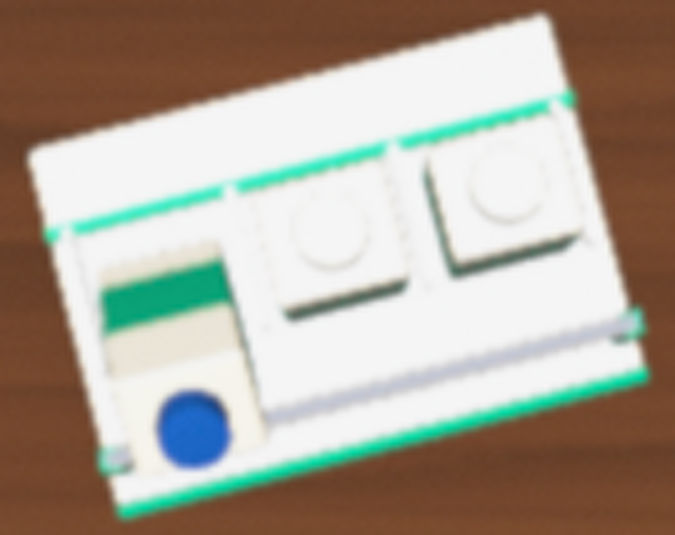

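View pics/sc.png

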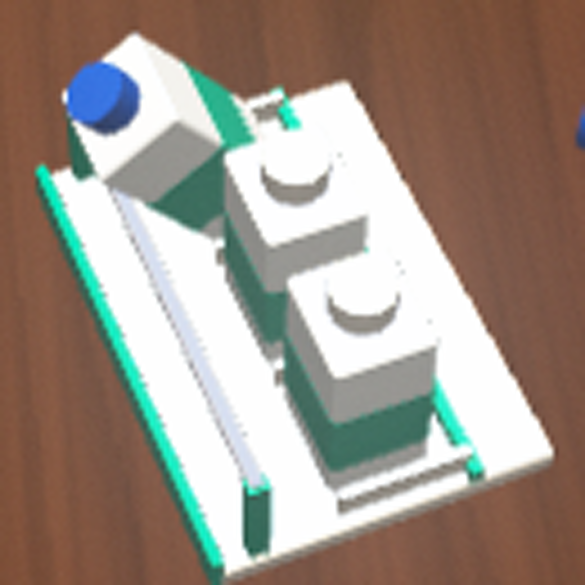

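The crops confirm it: the leaning bottle's blue cap sits over the rail in the left bay (tc 193,428). The two white-capped bottles are in the centre and right bays. Next I get the tray yaw and the shifts.

```bash
cat >> h.py <<'E'
from scipy.spatial.transform import Rotation as Ro
def shift(P):
    st=ctrl.get_state(); R=Ro.from_quat(st['eef_rot']).as_matrix()
    return R.T@(np.array(P)-st['position'])
def report(yaw=None):
    st=ctrl.get_state(); R=Ro.from_quat(st['eef_rot']).as_matrix()
    print('t',round(st['time_s'],2),'pos',np.round(st['position'],4),'toolx deg',round(np.degrees(np.arctan2(R[1,0],R[0,0])),2),'F',np.round(st['contact_force'],2),st['gripper_width'])
E
python3 - <<'E'
from h import *
t=snap('top')
f=lambda x,y,z:onz(t,260+x/5,195+y/5,z)[:2]
for a,b,z in(((120,510),(648,377),0.012),((115,460),(630,325),.064),((48,236),(572,98),.02)):
    A,B=f(*a,z),f(*b,z); d=A-B; print(A,B,np.linalg.norm(d),np.degrees(np.arctan2(-d[0],d[1])))
report()
c=np.array([.5197,.0458]);a=np.radians(14.5);u=np.array([np.cos(a),np.sin(a)])
print(shift([*(c-.045*u),.2]),c-.045*u)
E
```

```text
[0.49011714 0.07877462] [ 0.54432293 -0.12764169] 0.21341499273299688 14.713887366410425
[0.5084613  0.07658725] [ 0.5609367 -0.115638 ] 0.19925916314463013 15.269080044232755
[0.59693416 0.10836183] [ 0.65340231 -0.0971468 ] 0.21312543269836054 15.364140592097108
t 0.25 pos [ 0.2375 -0.5234  0.2383] toolx deg 24.4 F [-0.45  0.4   0.05] 0.08788981306704756
[ 0.44780552 -0.4094979   0.03869329] [0.47613336 0.0345329 ]
```

```bash
python3 -m inch '[[[0.037,-0.034,0],0],[[0.074,-0.068,0],0],[[0.112,-0.102,0],1],[[0.149,-0.136,0],2],[[0.186,-0.17,0],3],[[0.223,-0.204,0],4],[[0.26,-0.238,0],5],[[0.298,-0.272,0],6],[[0.335,-0.306,0],7],[[0.372,-0.34,0],8],[[0.41,-0.375,0],9],[[0.43,-0.393,0.01],9.4],[[0.444,-0.406,0.02],9.4],[[0.448,-0.4095,0.035],9.4],[[0.448,-0.4095,0.038],9.4],[[0.448,-0.4095,0.038],9.4]]' 255 20
python3 - <<'E'
from h import *
report()
c=np.array([.5197,.0458]);a=np.radians(15);u=np.array([np.cos(a),np.sin(a)])
print(shift([*(c-.045*u),.082]))
E
```

```text
time_s: 2.25
position: [0.4761, 0.0336, 0.2005]
eef_rot: [0.992, 0.13, -0.0, -0.0]
contact_force: [0.5, 0.2, 0.3]
gripper_width: 0.0003
finger_force: 0.0
t 2.25 pos [0.4761 0.0336 0.2005] toolx deg 14.94 F [0.48 0.2  0.31] 0.00030859395550782566
[ 0.00039798 -0.00042779  0.11845008]
```

Descend in front of the cap, then check.

```bash
python3 -m inch '[[[0,0,0.03],0],[[0,0,0.06],0],[[0,0,0.09],0],[[0,0,0.11],0],[[0,0,0.118],0],[[0,0,0.118],0],[[0,0,0.118],0]]'
python3 - <<'E'
from h import *
report()
s=snap('side'); im=cv2.cvtColor(s['pixels'],cv2.COLOR_RGB2BGR)[100:300,190:410]; cv2.imwrite('pics/s1.png',cv2.resize(im,None,fx=3,fy=3))
E
```

```text
time_s: 3.12
position: [0.4772, 0.034, 0.0838]
eef_rot: [0.991, 0.13, 0.001, 0.0]
contact_force: [0.5, 0.2, 0.1]
gripper_width: 0.0003
finger_force: 0.0
t 3.12 pos [0.4772 0.034  0.0838] toolx deg 14.98 F [0.54 0.25 0.09] 0.0003332113633373808
```

View pics/s1.png

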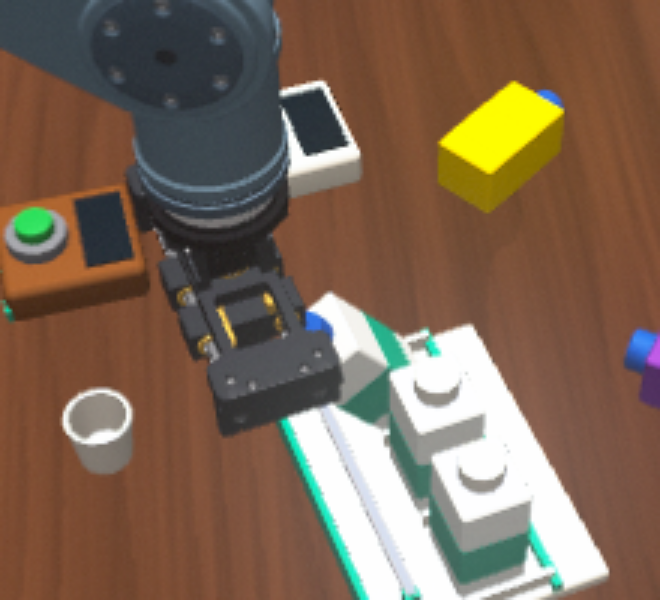

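The shut fingers stand in front of the blue cap (s1 ~320,325), clear of the rail and cup. Now I push slowly.

```bash
python3 -m inch '[[[0.01,0,0],0],[[0.016,0,0],0],[[0.019,0,0],0],[[0.022,0,0],0],[[0.025,0,0],0],[[0.028,0,0],0],[[0.031,0,0],0],[[0.034,0,0],0],[[0.036,0,0],0],[[0.038,0,0],0],[[0.040,0,0],0],[[0.042,0,0],0],[[0.044,0,0],0],[[0.046,0,0],0],[[0.048,0,0],0],[[0.050,0,0],0],[[0.050,0,0],0],[[0.050,0,0],0]]'
python3 - <<'E'
from h import *
report()
s=snap('side'); im=cv2.cvtColor(s['pixels'],cv2.COLOR_RGB2BGR)[150:310,230:410]; cv2.imwrite('pics/s2.png',cv2.resize(im,None,fx=3,fy=3))
E
```

```text
time_s: 5.42
position: [0.5246, 0.0473, 0.0827]
eef_rot: [0.991, 0.131, -0.0, -0.0]
contact_force: [-0.0, -0.5, -0.5]
gripper_width: 0.0002
finger_force: 0.0
t 5.42 pos [0.5246 0.0473 0.0827] toolx deg 15.0 F [-0.   -0.51 -0.45] 0.00023239446002739286
```

View pics/s2.png

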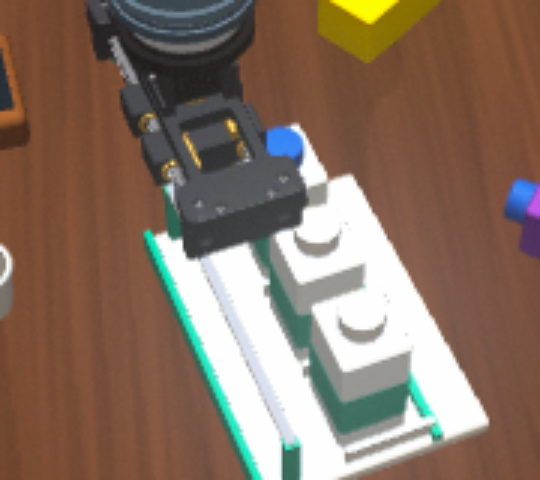

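The bottle seems to have rocked onto its base (cap at s2 285,145, in line with the others), and there is no contact force. I back off, rise, move over the key and check the bottle.

```bash
python3 -m inch '[[[-0.015,0,0],0],[[-0.03,0,0],0],[[-0.04,0,-0.02],0],[[-0.045,0,-0.05],0],[[-0.045,0,-0.08],0],[[-0.045,-0.03,-0.1],0],[[-0.045,-0.075,-0.1],0],[[-0.035,-0.12,-0.1],0],[[-0.02,-0.165,-0.1],0],[[0,-0.2,-0.1],0],[[0.02,-0.225,-0.1],0],[[0.036,-0.245,-0.1],0],[[0.036,-0.245,-0.1],0],[[0.036,-0.245,-0.1],0]]'
python3 - <<'E'
from h import *
report()
t=snap('top');s=snap('side')
def cen(S,lo,hi,box):
    m=cv2.inRange(cv2.cvtColor(S['pixels'],cv2.COLOR_RGB2HSV),lo,hi); x0,y0,x1,y1=box
    M=cv2.moments(m[y0:y1,x0:x1],True); return x0+M['m10']/M['m00'],y0+M['m01']/M['m00'],M['m00']
B=((105,120,60),(125,255,255))
a=cen(t,*B,(270,235,320,300));b=cen(s,*B,(280,170,345,235));P,e=tri(ray(t,*a[:2]),ray(s,*b[:2]));print(a,b,P,e)
u=np.array([np.cos(.262),np.sin(.262)]);A=(np.array([.4901,.0788])+[.5443,-.1276])/2+.075*u
d=P[:2]-A;print('tray xy',d@u,d@[-u[1],u[0]])
print('key shift',shift([.4966,.2997,.047]))
im=cv2.cvtColor(s['pixels'],cv2.COLOR_RGB2BGR)[100:310,190:410]; cv2.imwrite('pics/s3.png',cv2.resize(im,None,fx=2.7,fy=2.7))
E
```

```text
time_s: 7.22
position: [0.4952, 0.2922, 0.1824]
eef_rot: [0.991, 0.13, -0.001, 0.0]
contact_force: [0.8, 0.7, 0.0]
gripper_width: 0.0008
finger_force: 0.0
t 7.22 pos [0.4952 0.2922 0.1824] toolx deg 14.99 F [0.84 0.65 0.02] 0.0007803318603787192
(289.62666666666667, 247.71333333333334, 150.0) (323.2625, 198.76875, 160.0) [0.57825825 0.0617656  0.11193491] 0.000652928787405284
tray xy 0.006292567058663285 0.06741023272239649
key shift [ 0.00308514 -0.00706658  0.13564722]
```

View pics/s3.png

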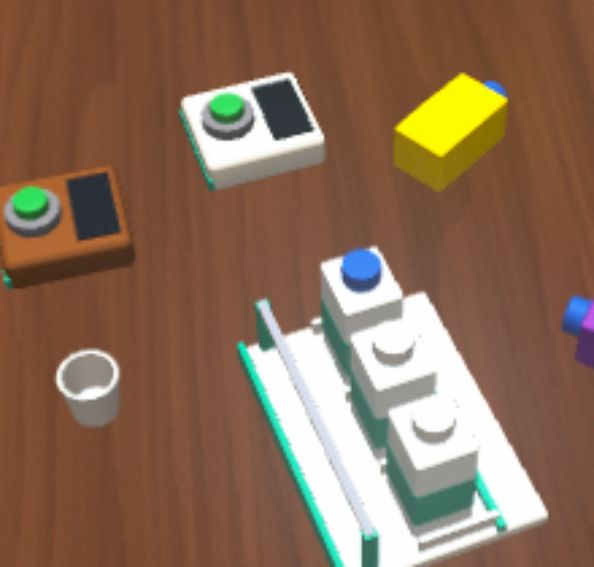

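The bottle stands upright at tray (6, 67) mm, with its cap at s3 (362,270), and the others are undisturbed. Next I descend to just above the cream pod's key at s3 (228,107).

```bash
python3 -m inch '[[[0.003,-0.007,0.03],0],[[0.003,-0.007,0.06],0],[[0.003,-0.007,0.09],0],[[0.003,-0.007,0.115],0],[[0.003,-0.007,0.125],0],[[0.003,-0.007,0.128],0],[[0.003,-0.007,0.131],0],[[0.003,-0.007,0.133],0],[[0.003,-0.007,0.133],0]]'
python3 - <<'E'
from h import *
report(); print(shift([.4966,.2997,.047]))
E
```

```text
time_s: 8.45
position: [0.4979, 0.3009, 0.0506]
eef_rot: [0.991, 0.131, 0.001, -0.0]
contact_force: [1.7, -0.9, 2.6]
gripper_width: 0.0002
finger_force: 1.2
t 8.45 pos [0.4979 0.3009 0.0506] toolx deg 15.0 F [ 1.75 -0.92  2.58] 0.00021771264161597162
[-0.00161461  0.00080962  0.00355213]
```

```bash
python3 -m inch '[[[-0.001,0,0.002],0],[[-0.001,0,0.003],0],[[-0.001,0,0.003],0]]'; python3 -m inch '[[[0,0,0.001],0],[[0,0,0.002],0],[[0,0,0.002],0]]';  python3 -m inch '[[[0,0,0.001],0],[[0,0,0.002],0],[[0,0,0.002],0]]'
```

```text
time_s: 8.82
position: [0.497, 0.3008, 0.0473]
eef_rot: [0.991, 0.13, 0.001, -0.0]
contact_force: [4.5, 0.1, 4.0]
gripper_width: 0.0008
finger_force: 2.1
time_s: 9.2
position: [0.4971, 0.3009, 0.0463]
eef_rot: [0.991, 0.131, 0.001, -0.0]
contact_force: [-0.1, -1.0, 13.3]
gripper_width: 0.0005
finger_force: 6.9
time_s: 9.57
position: [0.4972, 0.3009, 0.046]
eef_rot: [0.991, 0.131, 0.001, -0.0]
contact_force: [-6.1, -2.8, 28.2]
gripper_width: 0.0005
finger_force: 14.0
```

A hard stop at z = 0.046 with 28 N. I lift off in steps to see where contact ends, which gives the real key travel.

```bash
python3 -m inch '[[[0,0,-0.003],0],[[0,0,-0.005],0],[[0,0,-0.005],0],[[0,0,-0.005],0]]'; python3 -m inch '[[[0,0,-0.002],0],[[0,0,-0.002],0],[[0,0,-0.002],0]]';python3 -m inch '[[[0,0,-0.002],0],[[0,0,-0.002],0],[[0,0,-0.002],0]]';python3 -m inch '[[[0,0,-0.003],0],[[0,0,-0.003],0],[[0,0,-0.003],0]]'
python3 - <<'E'
from h import *
s=snap('side'); im=cv2.cvtColor(s['pixels'],cv2.COLOR_RGB2BGR)[90:190,215:345]; cv2.imwrite('pics/s4.png',cv2.resize(im,None,fx=5,fy=5))
E
```

```text
time_s: 10.07
position: [0.496, 0.3006, 0.0475]
eef_rot: [0.991, 0.131, -0.0, -0.0]
contact_force: [2.8, 1.5, 3.9]
gripper_width: 0.0005
finger_force: 2.1
time_s: 10.45
position: [0.4957, 0.3004, 0.0494]
eef_rot: [0.991, 0.131, -0.0, 0.0]
contact_force: [2.2, 0.1, 3.9]
gripper_width: 0.0005
finger_force: 1.5
time_s: 10.82
position: [0.4957, 0.3004, 0.0514]
eef_rot: [0.991, 0.131, -0.001, 0.0]
contact_force: [-0.5, 0.8, 2.5]
gripper_width: 0.0003
finger_force: 1.0
time_s: 11.2
position: [0.4958, 0.3004, 0.0544]
eef_rot: [0.991, 0.131, -0.0, 0.0]
contact_force: [-0.5, -0.4, -0.1]
gripper_width: 0.0004
finger_force: 0.0
```

View pics/s4.png

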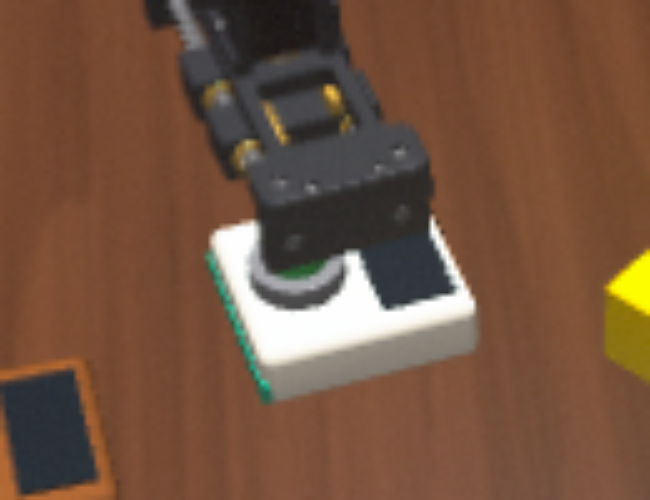

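The fingers are above the key (s4 295,265), now released. Spring contact ran from about 0.052 to the stop at 0.046, which is the full 6 mm. I retreat, check the bottle and hand in.

```bash
python3 -m inch '[[[0,0,-0.03],0],[[0,0,-0.07],0],[[0,0,-0.12],0],[[0,0,-0.15],0],[[0,0,-0.15],0],[[0,0,-0.15],0],[[0,0,-0.15],0]]'
python3 - <<'E'
from h import *
t=snap('top');m=cv2.inRange(cv2.cvtColor(t['pixels'],cv2.COLOR_RGB2HSV),(105,120,60),(125,255,255))[235:300,270:320]
M=cv2.moments(m,True);print(270+M['m10']/M['m00'],235+M['m01']/M['m00'])
print(ticket.hand_in())
E
```

```text
time_s: 12.12
position: [0.4951, 0.3001, 0.2026]
eef_rot: [0.991, 0.13, -0.002, 0.0]
contact_force: [0.6, -0.4, 0.0]
gripper_width: 0.0003
finger_force: 0.0
289.62666666666667 247.71333333333334
the job is handed in; nothing more can be done
None
```

The blue-capped bottle was pushed upright in its own bay, the green key was pressed to its stop and released, and the job is handed in at about 12 s; the hand-in returned no verdict.

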